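# Load the thickness disc into the dough press base and bolt it in

## Task

Slide the brass disc along the loading shelf of the dough press base, over the raised lip and under the hold-down bar, so that it drops flat into the pocket beyond, without picking it up off the base; push gently, because the pocket frame is not always clamped at the same place and neither the disc nor the frame may be forced. When the disc lies flat in the pocket, slide the bolt with the red knob all the way in over it, let go, and leave the bowl, cup and tape roll where they stand.

Things in the scene. Friction and masses are not known exactly. Their poses are not given: they have to be found in the camera images.
- press_base: Fixed grey and white base of a dough press, 284 x 110 mm (x -170 to +112, y -55 to +55 mm). +x = loading direction, z up; origin at table level, on the middle line, under lip_mean. A steel pocket frame (lip, bar, pocket walls) is clamped on it; its place along x is NOT measured: anywhere -20 to +20 mm from the mean. All rigid: keep pushes on disc, base and frame well below 25 N; 5 to 12 N is enough.
- shelf_end (a point): Middle of the open -x end of the loading shelf, on its surface, 18 mm above the table. The flat shelf runs from here 143 mm along press_base +x to the lip. Steel rails on both sides: inner faces at y = -41 and +41 mm, tops 32 mm above the table, over the first 120 mm; the frame carries on with 30 mm high rails in line, from 40 mm before the lip's inner edge to 4 mm past it.
- lip_mean (a point): Mean place of the top inner (+x) edge of the lip, moved with press_base but not with the frame: the true lip lies -20 to +20 mm from it along press_base x. A 25 degree ramp rises from the shelf to a flat crest 5 mm wide, 21 mm above the table (3 mm above the shelf), then a straight drop to the pocket floor. The disc drops when its rear edge comes 0 to 4 mm past this edge.
- bar_mean (a point): Mean place of the near face of the hold-down bar, 39 mm above the table (true: -20 to +20 mm along x, with the lip). The bar is always 6 mm past the lip's inner edge, 8 mm thick, underside 35 and top 43 mm above the table, across the whole pocket. The disc passes beneath it; fingers pushing behind the disc touch it just after the disc has dropped.
- pocket_mean (a point): Mean place of the middle of the pocket's floor, 10 mm above the table (true: -20 to +20 mm along x, with the lip). The pocket is 80 mm long (lip's inner face to end stop) and 86 mm wide, its side walls and end stop 22 mm above the table.
- disc_center (a point): Centre (half-way up) of the loose brass disc: 76 mm across, 10 mm thick, lower rim bevelled 3 mm, about 0.2 kg; z is its axis. At first it lies flat on the loading shelf (centre 23 mm above the table); lying flat in the pocket its centre is 15 mm above the table.
- bolt_knob (a point): Middle of the red knob of the sliding bolt, 52 mm above the table: upright, round, 16 mm across, 28 mm tall (38 to 66 mm high). It stands on a flat steel bolt in a block beside the base on the -y side of press_base; with the bolt drawn back it is at press_base x = 50, y = -90 mm. Pushing it towards press_base +y slides the bolt in over the pocket. The bolt's guides are 34 mm high, so fingers stay above that.
- bolt (a joint): Travel of the bolt in m: 0 drawn back, 0.030 fully in over the disc (end stop); it slides along press_base +y with about 2 N of friction and stays where it is left. The bolt passes 3 mm above the disc lying flat; a disc that has not dropped blocks it.
- rice_bowl: Bystander: loose beige cup, 93 mm across, 64 mm high; origin under its centre.
- dip_cup_c: Bystander: loose small white cup, 76 mm across, 47 mm high; origin under its centre.
- tape_roll: Bystander: loose roll of tan tape, 92 mm across, 48 mm high; origin under its centre.
There are look-alikes about, which are no part of the job. Of the things shaped like the part that bears disc_center, the brass one is meant.

How it is judged:
By the outcome, as a careful person would: the job done as asked, in the order asked, and still so for the second after the job is handed in, with the robot touching nothing.
It also fails if it takes over 54 s, if anything falls off the work surface, if the arm or the gripper's body presses on something with over 40 N, if the wrist force passes 120 N, or if a joint passes its speed limit or range.

## Robot

A 6-joint arm with a two-finger parallel gripper is mounted at the origin on a cart in front of the work surface, level with it; the furniture and walls round the work are solid. World frame = base frame: x ahead of the robot, y to its left, z up, the work surface at z = 0. Lengths are in mm, angles in degrees, forces in N, time in s.
With the tool pointing down it reaches from about 350 to 850 mm from the base axis. Payload 8.1 kg.
Tool frame: the origin (TCP) lies at the very end of the fingers, on their centre line; the grasp point (between the pads) lies 19 mm behind it; z points along the fingers, y is the direction in which the jaws open and shut (so a half turn about z gives the same grasp; the last joint's range is limited). The gripper opens to 85 mm and grips with 20 to 120 N. Pads are 22 mm wide; open, the fingers measure 114 mm over their backs; the gripper's body (76 mm by 85 mm) begins 54 mm behind the grasp point. The pads swing forward as they close: fully open they stand 13 mm farther back than shut.
Start: joints at [-81.039, 7.471, 85.268, -0, 87.261, -4.893], TCP at [143.691, -582.545, 231.292] pointing down, gripper open.
Joint ranges: [-169.43, 169.43], [-51.17, 129.36], [1.28, 143.12], [-76.62, 256.62], [0, 156.53], [-152.29, 152.29]. Speed limits (degrees/s): [136.94, 136.94, 159.86, 180, 180, 180].

## Interface

Orientations are given as [roll, pitch, yaw] about the fixed x, y, z axes, in that order (R = Rz(yaw) Ry(pitch) Rx(roll)).
In Python, from bench import r gives the robot as it stands.
- The arm moves only by the shell command python3 -m jog 'ROWS' [OPENING] [FORCE]. ROWS is JSON, a list of rows, each a list of 6 numbers: the shift along the tool's x, y, z normalised to -1 to 1, where 1 is 0.25 m, then the turn, a rotation vector about the tool's x, y, z normalised to -1 to 1, where 1 is pi rad. In form: [[x, y, z, ax, ay, az], ...]. A call has 1 to 10 rows; each row is the pose to reach, as a shift and turn from the pose commanded when the call began, along the tool's axes at that moment, turning the shorter way round; what a row does not reach only later rows make up. A row lasts 1/10 s, in which the tool goes at most 50 mm and 8.59 degrees, less where a joint would pass 70% of its speed; a pose out of reach is approached as far as the arm can. A call with a number of a shift or a turn outside -1 to 1 is refused whole. A call with a gripper value outside its range is refused whole. OPENING is the opening, from 0 (shut) to 1 (fully open), set as the call begins (- or left out, the last holds). The fingers move at their own pace and stop on an object; FORCE is the grip in N (left out, the last holds). Time passes only in rows, so rows that repeat a pose let the fingers close. It gives the time, the measured TCP pose, the force and the opening at its end, in the units of the state.
- r.sense(): the state, without advancing time (a new reading comes with each control period).
- r.snapshot(name): name is "side" or "top" or "wrist"; returns a dict with "pixels" (480x640x3 uint8, red, green, blue), "intrinsics" (3x3 intrinsics, pixels), "extrinsics" (4x4, takes a point from camera to world coordinates). Camera axes: x right, y down, z forward; pixel columns grow to the right and rows downward; lengths in mm; the calibration is good to about 2 mm. The wrist camera is an equidistant fisheye: a pixel r from the principal point sees the ray r / f radians off the axis. A picture is of the moment at which its call begins. There is no depth.
- r.hand_in(): hands the job in, once; it reports no verdict.
The state is a dict: "time": time; "joint_pos": joint angles; "qd": joint speeds; "joint_efforts": joint torques, N m; "tool_pos": TCP position; "tcp_rot": TCP orientation; "ft_force": force on the tool from outside, world axes, zero at the start; "wrist_torque": the same for the moment, N m; "finger_gap": finger opening in mm.
Only numpy, scipy, OpenCV 4.12 (cv2) and the standard library are available. Lean on these libraries where they do the work, as an engineer would, in place of code of your own. Each camera call takes 0.05 s, during which the arm holds its last target.

## Working session

There is one attempt and no reset: what is moved stays moved. The work goes in short steps, Python scripts to look and compute and a shell command to move; the robot and the scene stay as the last step left them, time stands still between calls to the robot, and variables do not carry over. Pictures are saved under pics/ and viewed, and the job is handed in when it is done.

```bash
ls; mkdir -p pics; python3 - <<'E'
from bench import r
import cv2
for n in("top","side","wrist"):
    s=r.snapshot(n)
    cv2.imwrite(f"pics/{n}0.png",s["pixels"][:,:,::-1])
    print(n,s["intrinsics"].tolist(),s["extrinsics"].round(4).tolist())
print(r.sense())
E
```

```text
pics
top [[461.20900358984767, 0.0, 320.56555485251494], [0.0, 461.20900358984767, 240.77461185725392], [0.0, 0.0, 1.0]] [[0.0181, -0.9868, 0.1609, 397.3154], [-0.9998, -0.019, -0.0039, 45.4341], [0.0069, -0.1608, -0.987, 1105.4157], [0.0, 0.0, 0.0, 1.0]]
side [[548.670167470755, 0.0, 319.06267266983235], [0.0, 548.670167470755, 243.39338407724966], [0.0, 0.0, 1.0]] [[-0.9388, -0.2104, 0.2728, 183.1874], [-0.3445, 0.5804, -0.7379, 1071.7507], [-0.0031, -0.7867, -0.6173, 925.3798], [0.0, 0.0, 0.0, 1.0]]
wrist [[371.64829954431775, 0.0, 314.1313644021382], [0.0, 371.64829954431775, 237.0835029441881], [0.0, 0.0, 1.0]] [[0.2402, -0.9364, -0.256, 208.0186], [-0.9707, -0.2321, -0.0616, -566.6696], [-0.0017, 0.2633, -0.9647, 373.0959], [0.0, 0.0, 0.0, 1.0]]
{'time': 0.15, 'joint_pos': array([-8.10390092e+01,  7.50609783e+00,  8.53149657e+01,  1.09916497e-03,
        8.72652392e+01, -4.89124109e+00]), 'qd': array([ 0.02469356, -0.05199242, -0.18408754,  0.02969373,  0.04609853,
       -0.02724083]), 'joint_efforts': array([-6.27922527e-04, -5.70063901e+01, -5.01158595e+01, -3.78118511e-04,
        9.59269353e-03,  1.84027829e-05]), 'tool_pos': array([ 143.62862394, -582.09709366,  230.47557228]), 'tcp_rot': array([-1.79914105e+02, -8.45239776e-03,  1.38521723e+01]), 'ft_force': array([ 0.10830513, -0.35706695,  0.85245437]), 'wrist_torque': array([ 0.07024781, -0.02846774,  0.03123498]), 'finger_gap': 85.32609286360712}
```

View pics/top0.png

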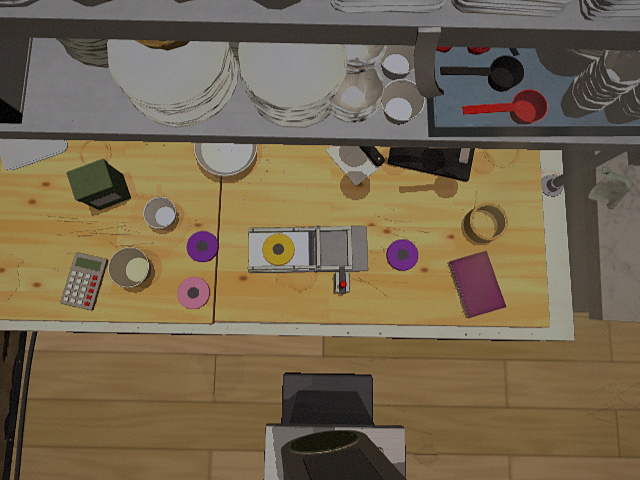

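View pics/side0.png

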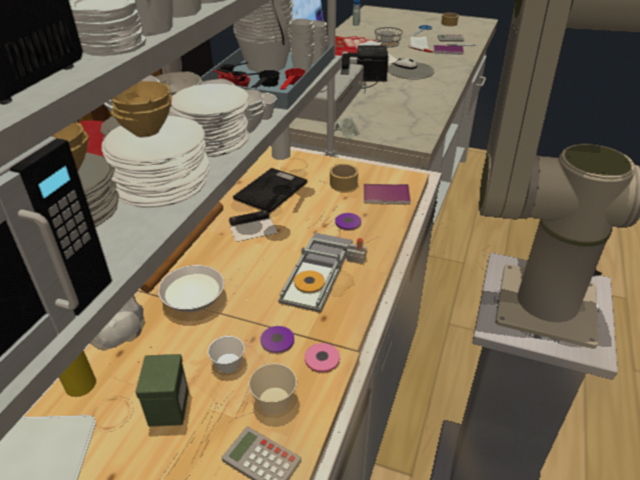

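View pics/wrist0.png

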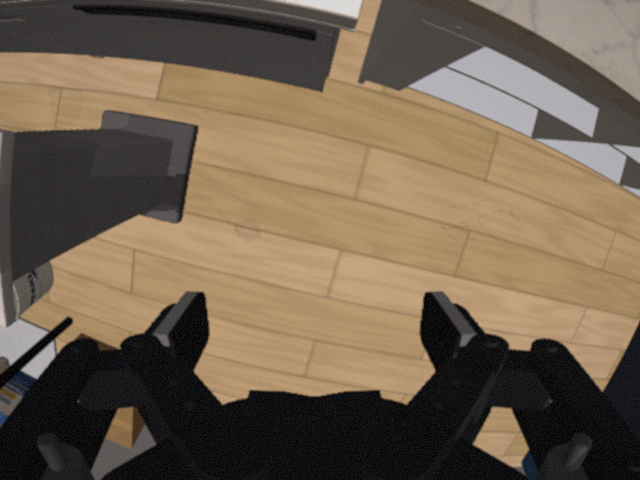

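```bash
python3 - <<'E'
import cv2
a=cv2.imread("pics/top0.png")[215:305,235:385]
cv2.imwrite("pics/topc.png",cv2.resize(a,None,fx=5.3,fy=5.3,interpolation=cv2.INTER_CUBIC))
a=cv2.imread("pics/side0.png")[225:315,270:370]
cv2.imwrite("pics/sidec.png",cv2.resize(a,None,fx=6,fy=6,interpolation=cv2.INTER_CUBIC))
E
```

```text
(no output)
```

View pics/topc.png

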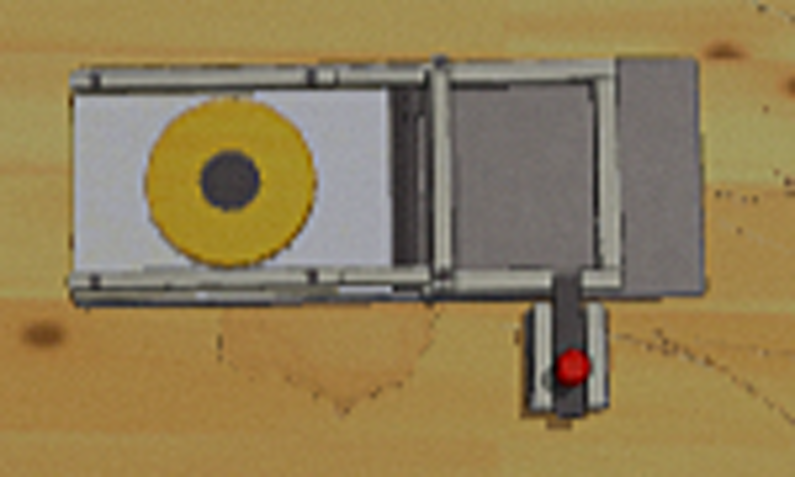

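View pics/sidec.png

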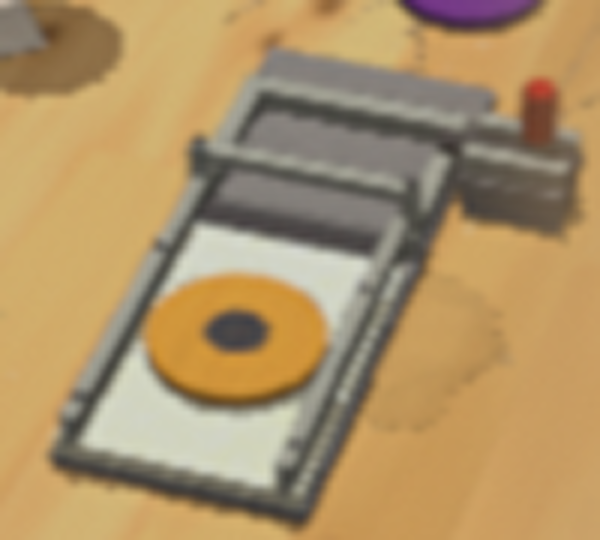

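```bash
cat > h.py <<'E'
import numpy as np
from bench import r
def ray(s,u,v,z):
    K=s["intrinsics"];E=s["extrinsics"]
    d=E[:3,:3]@np.array([(u-K[0,2])/K[0,0],(v-K[1,2])/K[1,1],1])
    return E[:3,3]+d*(z-E[2,3])/d[2]
def tray(s,u,v,z): # wrist fisheye
    K=s["intrinsics"];E=s["extrinsics"]
    x=(u-K[0,2]);y=(v-K[1,2]);rr=np.hypot(x,y);t=rr/K[0,0]
    d=E[:3,:3]@np.array([x/rr*np.sin(t),y/rr*np.sin(t),np.cos(t)])
    return E[:3,3]+d*(z-E[2,3])/d[2]
E
python3 - <<'E'
from h import *
s=r.snapshot("top")
for n,u,v,z in [("disc",231,181,28),("discL",145,183,28),("discR",317,180,28),("railUL",72,81,32),("railLL",72,284,32),("shelfUL",73,93,18),("shelfLL",73,268,18),("baseUR",697,58,10),("baseLR",705,295,10),("bar_top_near",433,150,43),("bar far",452,150,43),("endstop in",595,150,22),("endstop out",618,150,22),("shelfend/rampstart",390,150,18),("knob",574,366,66),("frame rail UL",322,76,30),("fr LL",322,276,30)]:
    print(n,ray(s,235+(u+.5)/5.3-.5,215+(v+.5)/5.3-.5,z).round(1))
s=r.snapshot("side")
for n,u,v,z in [("disc",237,329,28),("knob",540,90,66),("bar near L",195,157,43),("bar near R",410,197,43),("shelf end L",62,462,18),("R",300,518,18),("baseUR",497,92,10),("baseUL",270,50,10)]:
    print(n,ray(s,270+(u+.5)/6-.5,225+(v+.5)/6-.5,z).round(1))
E
```

```text
disc [552.  140.8  28. ]
discL [550.4 179.   28. ]
discR [553.2 102.6  28. ]
railUL [595.1 212.8  32. ]
railLL [504.3 208.9  32. ]
shelfUL [592.2 214.3  18. ]
shelfLL [512.9 210.9  18. ]
baseUR [615.4 -68.5  10. ]
baseLR [506.9 -72.3  10. ]
bar_top_near [565.3  51.1  43. ]
bar far [565.5  42.8  43. ]
endstop in [570.1 -21.5  22. ]
endstop out [570.3 -31.8  22. ]
shelfend/rampstart [568.9  70.6  18. ]
knob [470.  -10.7  66. ]
frame rail UL [600.  101.5  30. ]
fr LL [510.1  99.1  30. ]
disc [553.5 141.3  28. ]
knob [470.9  -5.7  66. ]
bar near L [603.5  60.5  43. ]
bar near R [508.6  54.6  43. ]
shelf end L [594.4 227.5  18. ]
R [495.8 224.5  18. ]
baseUR [507.6 -67.8  10. ]
baseUL [615.5 -62.3  10. ]
```

```bash
python3 -m jog '[[0.848,-0.996,0,0,0,-0.434],[0.848,-0.996,0,0,0,-0.434],[0.848,-0.996,0,0,0,-0.434],[0.848,-0.996,0,0,0,-0.434],[0.848,-0.996,0,0,0,-0.434],[0.848,-0.996,0,0,0,-0.434],[0.848,-0.996,0,0,0,-0.434],[0.848,-0.996,0,0,0,-0.434],[0.848,-0.996,0,0,0,-0.434],[0.848,-0.996,0,0,0,-0.434]]' 0 20
```

```text
time: 1.25
tool_pos: [290.1, -289.7, 231.4]
tcp_rot: [180.0, 0.0, 92.2]
ft_force: [-0.3, -0.0, -0.9]
finger_gap: 0.1
```

```bash
python3 -m jog '[[0.974,0.554,0,0,0,0],[0.974,0.554,0,0,0,0],[0.974,0.554,0,0,0,0],[0.974,0.554,0,0,0,0],[0.974,0.554,0,0,0,0],[0.974,0.554,0,0,0,0]]'
python3 -m jog '[[0.974,0.554,0.5,0,0,0],[0.974,0.554,0.5,0,0,0],[0.974,0.554,0.5,0,0,0],[0.974,0.554,0.5,0,0,0],[0.974,0.554,0.5,0,0,0],[0.974,0.554,0.5,0,0,0],[0.974,0.554,0.5,0,0,0],[0.974,0.554,0.5,0,0,0]]'
python3 - <<'E'
from h import *
import cv2
print(r.sense())
for n in("top","side","wrist"):
    s=r.snapshot(n)
    cv2.imwrite(f"pics/{n}1.png",s["pixels"][:,:,::-1])
    if n=="wrist": print(s["extrinsics"].round(4).tolist())
E
```

```text
time: 1.85
tool_pos: [420.8, -39.1, 231.4]
tcp_rot: [180.0, -0.0, 91.8]
ft_force: [-0.6, -0.2, 1.2]
finger_gap: 0.1
time: 2.65
tool_pos: [549.1, 206.8, 104.2]
tcp_rot: [-179.8, 0.1, 91.9]
ft_force: [0.3, -1.3, 0.2]
finger_gap: 0.0
{'time': 2.65, 'joint_pos': array([ 1.56361521e+01,  1.10515979e+01,  9.49054349e+01, -3.33810492e-03,
        7.42547027e+01,  1.37479093e+01]), 'qd': array([-2.0274333 , -3.99005063,  0.84915753, -0.53021447,  0.86579441,
       -1.65097731]), 'joint_efforts': array([  1.52518842, -54.7006309 , -46.99387908,   0.26549455,
        -0.31788259,   0.31831596]), 'tool_pos': array([549.12054571, 206.83711455, 104.19233587]), 'tcp_rot': array([-1.79795093e+02,  5.34364776e-02,  9.18892502e+01]), 'ft_force': array([ 0.34550324, -1.30260368,  0.21732606]), 'wrist_torque': array([-0.014632  ,  0.02847989,  0.00154018]), 'finger_gap': 0.023037809891112225}
[[0.9995, 0.032, 0.0082, 547.764], [0.033, -0.9642, -0.2632, 271.6111], [-0.0005, 0.2633, -0.9647, 249.424], [0.0, 0.0, 0.0, 1.0]]
```

View pics/wrist1.png

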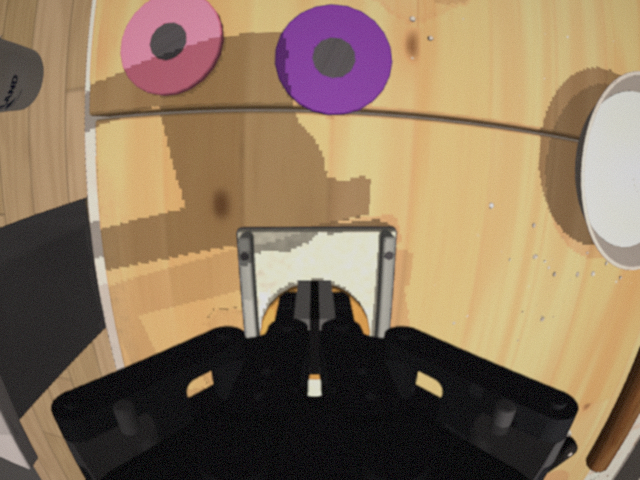

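View pics/side1.png

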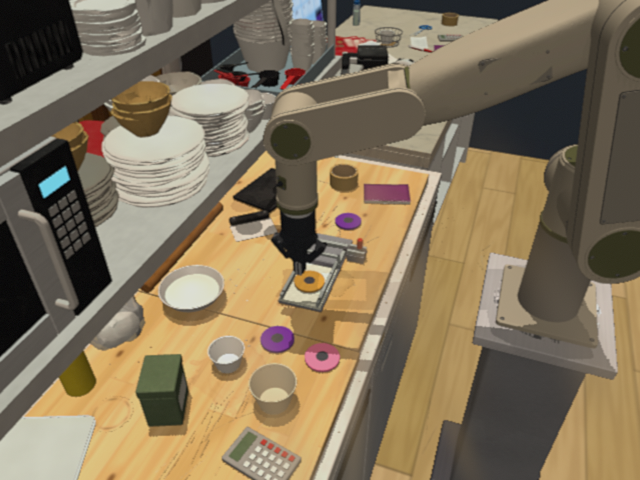

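```bash
python3 - <<'E'
from h import *
s=r.snapshot("wrist"); print(r.sense()["tool_pos"])
for u,v,z in [(238,229,18),(397,229,18),(244,255,32),(389,255,32),(336,57,8),(262,335,28),(371,335,28)]: print(tray(s,u,v,z).round(1))
E
```

```text
[550.53254993 205.11550946 107.72975872]
[500.3 211.9  18. ]
[604.2 215.3  18. ]
[506.6 198.9  32. ]
[597.2 201.8  32. ]
[560.4 325.6   8. ]
[516.4 139.7  28. ]
[591.6 142.   28. ]
```

```bash
python3 -m jog '[[0,0,0.16,0,0,0],[0,0,0.28,0,0,0],[0,0,0.328,0,0,0],[0,0,0.328,0,0,0],[0,0,0.328,0,0,0],[0,0,0.328,0,0,0],[0,0,0.328,0,0,0]]'; python3 - <<'E'
from h import *
import cv2
for i in range(4):
  s=r.snapshot("side"); q=r.sense(); print(q["time"],q["tool_pos"].round(2),q["ft_force"].round(1))
cv2.imwrite("pics/s2.png",cv2.resize(s["pixels"][220:320,260:370,::-1],None,fx=6,fy=6,interpolation=cv2.INTER_CUBIC))
E
```

```text
time: 3.55
tool_pos: [551.4, 206.6, 26.3]
tcp_rot: [179.8, -0.0, 92.0]
ft_force: [-0.5, 0.2, -0.6]
finger_gap: -0.5
3.6 [551.12 206.55  25.95] [-0.7  0.2 -0.2]
3.65 [550.81 206.5   25.53] [ 0.1  0.4 -0.4]
3.7 [550.54 206.44  25.22] [0.2 0.9 0.3]
3.75 [550.32 206.4   24.88] [0.4 0.8 1.1]
```

View pics/s2.png

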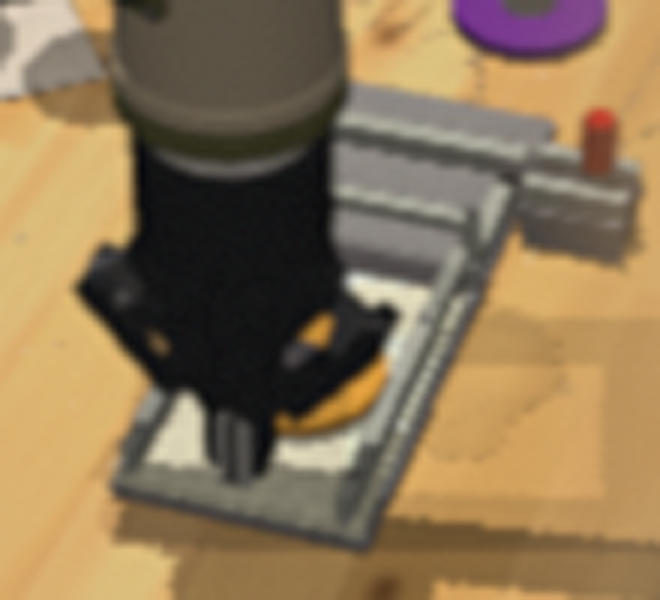

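```bash
python3 -m jog '[[-0.02,0,0.003,0,0,0],[-0.04,0,0.003,0,0,0],[-0.05,0,0.003,0,0,0],[-0.06,0,0.003,0,0,0],[-0.07,0,0.003,0,0,0],[-0.08,0,0.003,0,0,0],[-0.09,0,0.003,0,0,0],[-0.1,0,0.003,0,0,0],[-0.11,0,0.003,0,0,0],[-0.12,0,0.003,0,0,0]]'; python3 -m jog '[[-0.015,0,0,0,0,0],[-0.03,0,0,0,0,0],[-0.045,0,0,0,0,0],[-0.06,0,0,0,0,0],[-0.075,0,0,0,0,0],[-0.09,0,0,0,0,0],[-0.105,0,0,0,0,0],[-0.12,0,0,0,0,0]]'; python3 - <<'E'
from h import *
import cv2
s=r.snapshot("side"); q=r.sense(); print(q["time"],q["tool_pos"].round(2),q["ft_force"].round(1))
cv2.imwrite("pics/s3.png",cv2.resize(s["pixels"][220:320,260:370,::-1],None,fx=6,fy=6,interpolation=cv2.INTER_CUBIC))
s=r.snapshot("top");q=r.sense(); print(q["time"],q["tool_pos"].round(2),q["ft_force"].round(1))
cv2.imwrite("pics/t3.png",cv2.resize(s["pixels"][195:305,235:385,::-1],None,fx=5.3,fy=5.3,interpolation=cv2.INTER_CUBIC))
E
```

```text
time: 4.75
tool_pos: [551.0, 176.1, 23.6]
tcp_rot: [180.0, 0.0, 92.0]
ft_force: [0.1, 0.1, 0.1]
finger_gap: 0.2
time: 5.55
tool_pos: [552.1, 146.1, 23.6]
tcp_rot: [180.0, -0.0, 92.0]
ft_force: [1.1, 1.2, -0.2]
finger_gap: 0.1
5.6 [552.13 145.45  23.56] [ 0.8 -0.4 -0.2]
5.65 [552.06 145.69  23.56] [-0.4  0.   0.2]
```

View pics/s3.png

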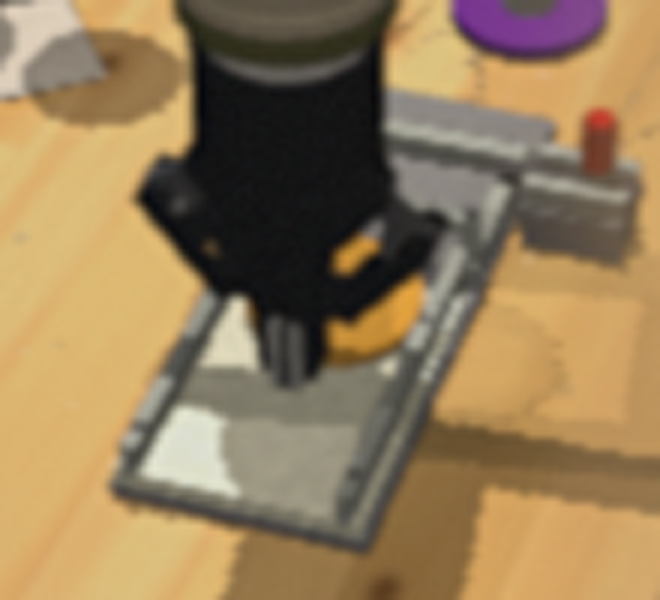

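View pics/t3.png

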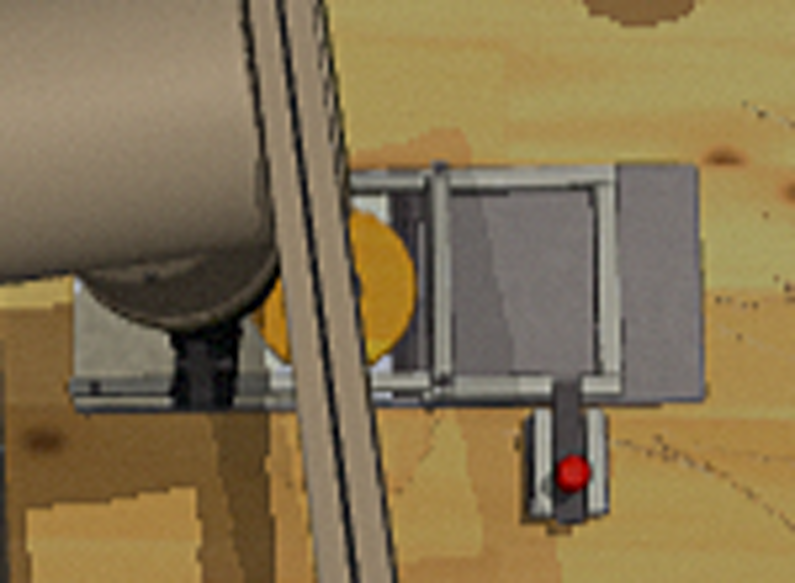

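```bash
python3 -m jog '[[-0.008,0,0,0,0,0],[-0.016,0,0,0,0,0],[-0.024,0,0,0,0,0],[-0.032,0,0,0,0,0],[-0.04,0,0,0,0,0]]'; python3 -m jog '[[-0.008,0,0,0,0,0],[-0.016,0,0,0,0,0],[-0.024,0,0,0,0,0],[-0.032,0,0,0,0,0],[-0.04,0,0,0,0,0]]';python3 -m jog '[[-0.008,0,0,0,0,0],[-0.016,0,0,0,0,0],[-0.024,0,0,0,0,0],[-0.032,0,0,0,0,0],[-0.04,0,0,0,0,0]]'
```

```text
time: 6.15
tool_pos: [552.4, 136.1, 23.6]
tcp_rot: [180.0, -0.0, 92.0]
ft_force: [-0.4, 0.9, -0.8]
finger_gap: -0.0
time: 6.65
tool_pos: [552.7, 126.1, 23.5]
tcp_rot: [180.0, -0.0, 92.0]
ft_force: [0.5, -0.0, -0.5]
finger_gap: 0.2
time: 7.15
tool_pos: [553.1, 116.1, 23.6]
tcp_rot: [180.0, -0.0, 92.0]
ft_force: [0.6, 2.0, -0.6]
finger_gap: 0.2
```

```bash
python3 -m jog '[[-0.008,0,0,0,0,0],[-0.016,0,0,0,0,0],[-0.024,0,0,0,0,0],[-0.032,0,0,0,0,0],[-0.04,0,0,0,0,0]]'; python3 -m jog '[[-0.008,0,0,0,0,0],[-0.016,0,0,0,0,0],[-0.024,0,0,0,0,0],[-0.032,0,0,0,0,0],[-0.04,0,0,0,0,0]]'; python3 - <<'E'
from h import *
import cv2
s=r.snapshot("side"); q=r.sense(); print(q["time"],q["tool_pos"].round(2),q["ft_force"].round(1))
cv2.imwrite("pics/s4.png",cv2.resize(s["pixels"][220:320,260:370,::-1],None,fx=6,fy=6,interpolation=cv2.INTER_CUBIC))
s=r.snapshot("top");q=r.sense(); print(q["time"],q["tool_pos"].round(2),q["ft_force"].round(1))
cv2.imwrite("pics/t4.png",cv2.resize(s["pixels"][195:305,235:385,::-1],None,fx=5.3,fy=5.3,interpolation=cv2.INTER_CUBIC))
E
```

```text
time: 7.65
tool_pos: [553.5, 106.2, 23.6]
tcp_rot: [180.0, -0.0, 92.0]
ft_force: [0.2, 1.1, -0.2]
finger_gap: -0.0
time: 8.15
tool_pos: [553.8, 96.1, 23.6]
tcp_rot: [180.0, -0.0, 92.0]
ft_force: [0.3, 2.1, 0.8]
finger_gap: -0.1
8.2 [553.73  95.71  23.53] [ 0.7 -0.8 -0.5]
8.25 [553.62  95.78  23.44] [-0.7  0.2 -0. ]
```

View pics/s4.png

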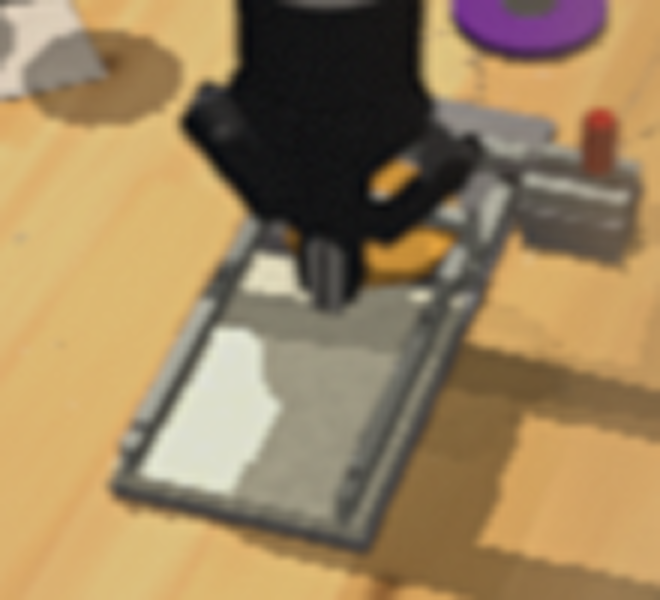

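View pics/t4.png

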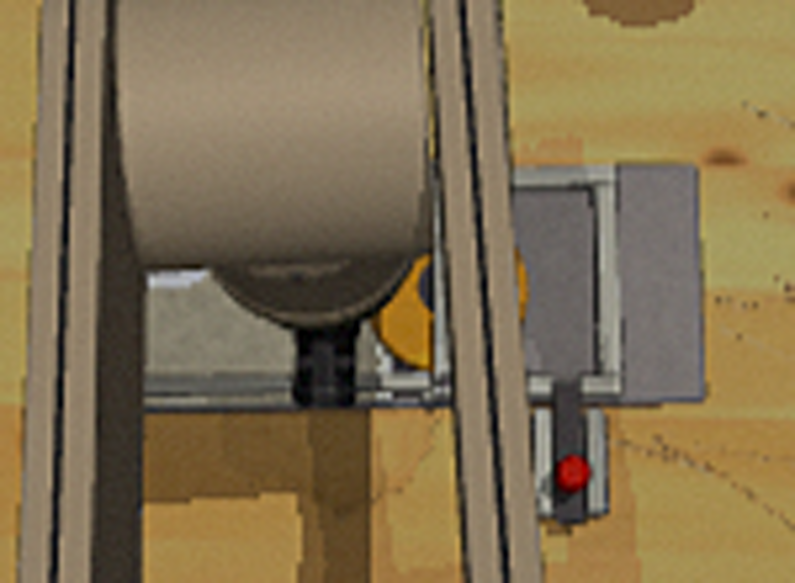

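```bash
python3 -m jog '[[-0.008,0,0,0,0,0],[-0.016,0,0,0,0,0],[-0.024,0,0,0,0,0],[-0.032,0,0,0,0,0],[-0.04,0,0,0,0,0]]'; python3 -m jog '[[-0.004,0,0,0,0,0],[-0.008,0,0,0,0,0],[-0.012,0,0,0,0,0],[-0.016,0,0,0,0,0]]'; python3 -m jog '[[-0.004,0,0,0,0,0],[-0.008,0,0,0,0,0],[-0.012,0,0,0,0,0],[-0.016,0,0,0,0,0]]'; python3 -m jog '[[-0.004,0,0,0,0,0],[-0.008,0,0,0,0,0],[-0.012,0,0,0,0,0],[-0.016,0,0,0,0,0]]'
```

```text
time: 8.75
tool_pos: [554.1, 86.1, 23.5]
tcp_rot: [-180.0, 0.0, 92.0]
ft_force: [0.0, 0.6, -0.8]
finger_gap: -0.2
time: 9.15
tool_pos: [554.2, 82.3, 23.5]
tcp_rot: [180.0, -0.0, 92.0]
ft_force: [-0.2, 0.2, -0.1]
finger_gap: 0.0
time: 9.55
tool_pos: [554.4, 78.2, 23.6]
tcp_rot: [-180.0, -0.0, 92.0]
ft_force: [-0.1, 0.7, -0.3]
finger_gap: -0.1
time: 9.95
tool_pos: [554.5, 74.2, 23.6]
tcp_rot: [180.0, -0.0, 92.0]
ft_force: [-0.6, 0.4, 0.5]
finger_gap: -0.1
```

```bash
python3 -m jog '[[-0.004,0,0,0,0,0],[-0.008,0,0,0,0,0],[-0.012,0,0,0,0,0]]'; python3 -m jog '[[-0.004,0,0,0,0,0],[-0.008,0,0,0,0,0],[-0.008,0,0,0,0,0]]'; python3 - <<'E'
from h import *
import cv2
s=r.snapshot("side"); q=r.sense(); print(q["time"],q["tool_pos"].round(2),q["ft_force"].round(1))
cv2.imwrite("pics/s5.png",cv2.resize(s["pixels"][220:300,280:380,::-1],None,fx=7,fy=7,interpolation=cv2.INTER_CUBIC))
s=r.snapshot("top");q=r.sense(); print(q["time"],q["tool_pos"].round(2),q["ft_force"].round(1))
cv2.imwrite("pics/t5.png",cv2.resize(s["pixels"][195:305,235:385,::-1],None,fx=5.3,fy=5.3,interpolation=cv2.INTER_CUBIC))
E
```

```text
time: 10.25
tool_pos: [554.6, 71.2, 23.5]
tcp_rot: [-180.0, 0.0, 92.0]
ft_force: [-1.2, 1.2, 0.5]
finger_gap: 0.1
time: 10.55
tool_pos: [554.7, 69.1, 23.6]
tcp_rot: [180.0, 0.0, 92.0]
ft_force: [0.3, 0.9, -0.1]
finger_gap: 0.3
10.6 [554.71  69.16  23.57] [ 0.1  0.3 -0.2]
10.65 [554.73  69.24  23.59] [0.5 0.1 0.4]
```

View pics/s5.png

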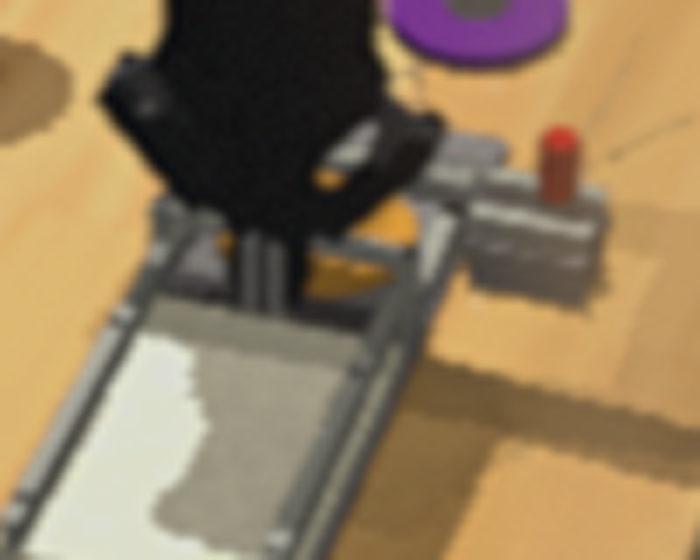

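View pics/t5.png

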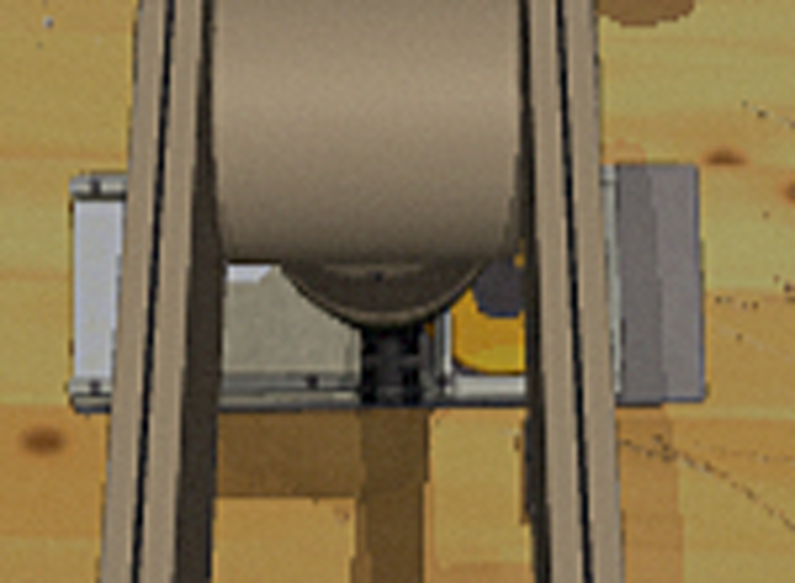

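```bash
python3 -m jog '[[-0.004,0,0,0,0,0],[-0.008,0,0,0,0,0],[-0.008,0,0,0,0,0]]'; python3 -m jog '[[-0.004,0,0,0,0,0],[-0.004,0,0,0,0,0]]';  python3 - <<'E'
from h import *
import cv2
s=r.snapshot("side"); q=r.sense(); print(q["time"],q["tool_pos"].round(2),q["ft_force"].round(1))
cv2.imwrite("pics/s6.png",cv2.resize(s["pixels"][220:300,280:380,::-1],None,fx=7,fy=7,interpolation=cv2.INTER_CUBIC))
E
```

```text
time: 10.95
tool_pos: [554.8, 67.2, 23.6]
tcp_rot: [180.0, 0.0, 92.0]
ft_force: [-0.5, -0.1, 0.9]
finger_gap: -0.0
time: 11.15
tool_pos: [554.8, 66.2, 23.6]
tcp_rot: [180.0, 0.0, 92.0]
ft_force: [0.3, -0.2, -0.5]
finger_gap: 0.1
11.2 [554.77  66.23  23.53] [ 0.1 -0.8  0.1]
```

View pics/s6.png

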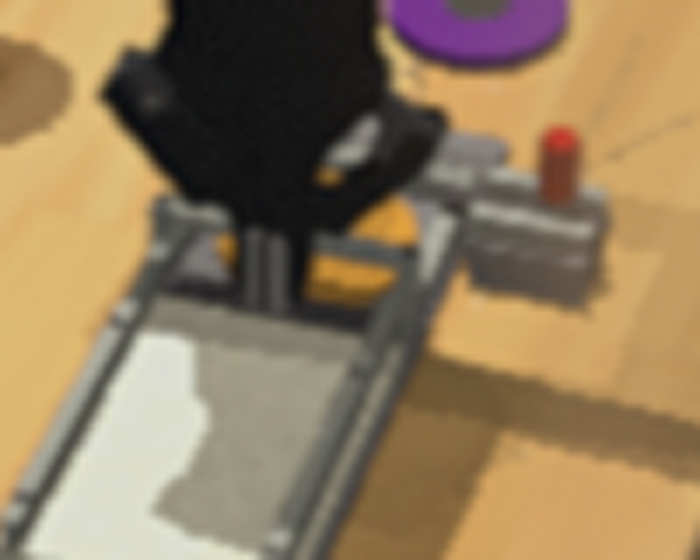

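```bash
python3 -m jog '[[0.02,0,0,0,0,0],[0.04,0,0,0,0,0],[0.04,0,-0.12,0,0,0],[0.04,0,-0.31,0,0,0],[0.04,0,-0.31,0,0,0],[-0.29,-0.53,-0.31,0,0,0],[-0.29,-0.53,-0.31,0,0,0],[-0.29,-0.53,-0.31,0,0,0],[-0.29,-0.53,-0.31,0,0,0],[-0.29,-0.53,-0.31,0,0,0]]';  python3 - <<'E'
from h import *
import cv2
s=r.snapshot("side"); q=r.sense(); print(q["time"],q["tool_pos"].round(2),q["ft_force"].round(1))
cv2.imwrite("pics/s7.png",cv2.resize(s["pixels"][220:300,280:380,::-1],None,fx=7,fy=7,interpolation=cv2.INTER_CUBIC))
for n in ("top","wrist"):
  s=r.snapshot(n);q=r.sense(); print(q["time"],q["tool_pos"].round(2),q["ft_force"].round(1))
  p=s["pixels"][:,:,::-1]
  if n=="top":p=cv2.resize(p[195:305,235:385],None,fx=5.3,fy=5.3,interpolation=cv2.INTER_CUBIC)
  cv2.imwrite(f"pics/{n}7.png",p)
E
```

```text
time: 12.2
tool_pos: [424.4, -11.0, 101.2]
tcp_rot: [179.9, 0.0, 91.9]
ft_force: [-0.5, 0.4, 0.7]
finger_gap: -0.0
12.25 [425.76 -10.64 101.77] [ 0.8  0.7 -0.6]
12.3 [426.36 -10.42 101.96] [ 0.5 -0.   0.5]
12.35 [426.52 -10.26 101.94] [-0.2 -0.2 -0.5]
```

View pics/s7.png

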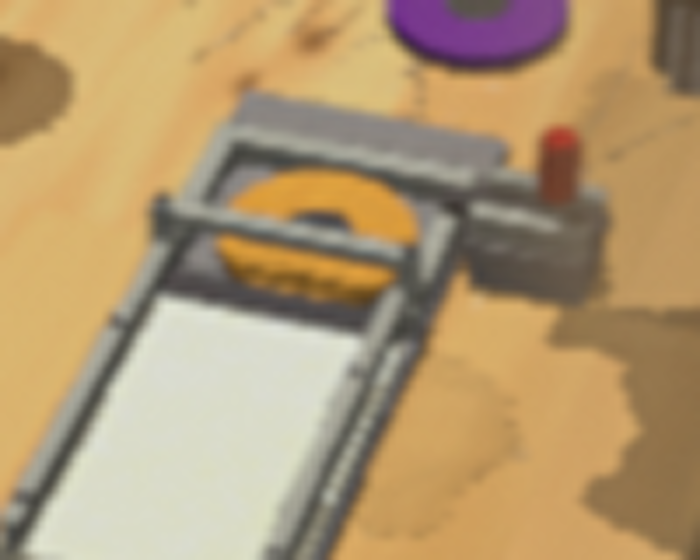

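View pics/top7.png

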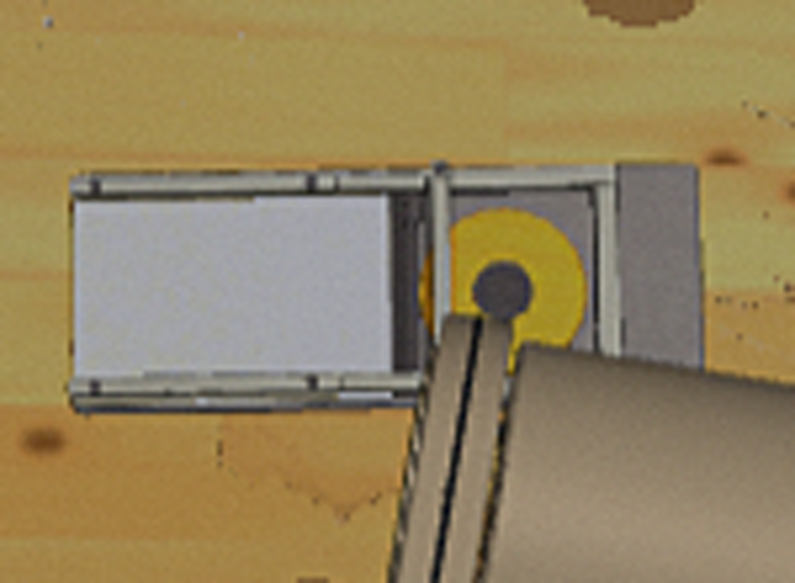

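View pics/wrist7.png

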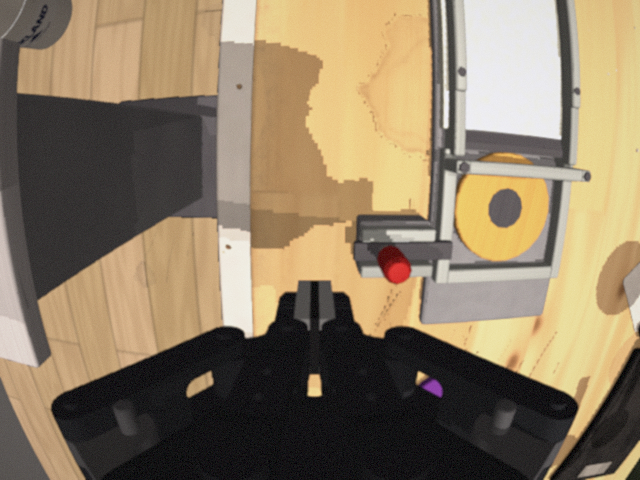

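```bash
python3 - <<'E'
from h import *
import cv2
p=cv2.imread("pics/wrist7.png")
cv2.imwrite("pics/w7c.png",cv2.resize(p[120:300,420:600],None,fx=3.3,fy=3.3,interpolation=cv2.INTER_CUBIC))
p=cv2.imread("pics/top7.png")
cv2.imwrite("pics/t7c.png",cv2.resize(p[150:400,370:640],None,fx=2.3,fy=2.3,interpolation=cv2.INTER_CUBIC))
p=cv2.imread("pics/s7.png")
cv2.imwrite("pics/s7c.png",cv2.resize(p[80:350,130:480],None,fx=2,fy=2,interpolation=cv2.INTER_CUBIC))
E
```

```text
(no output)
```

View pics/w7c.png

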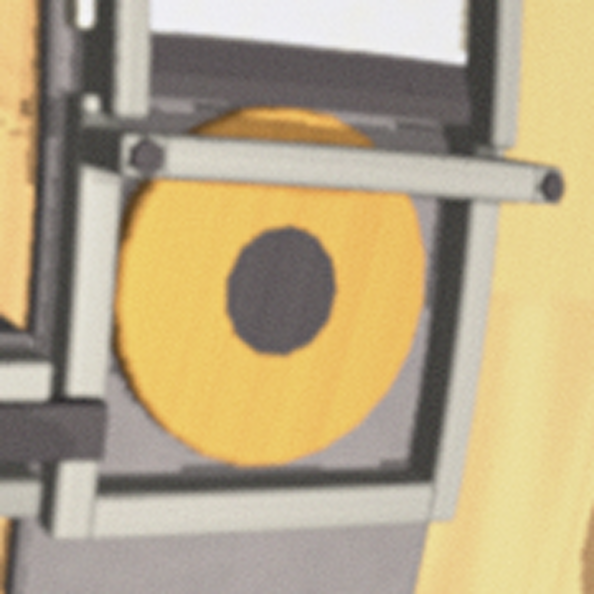

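View pics/t7c.png

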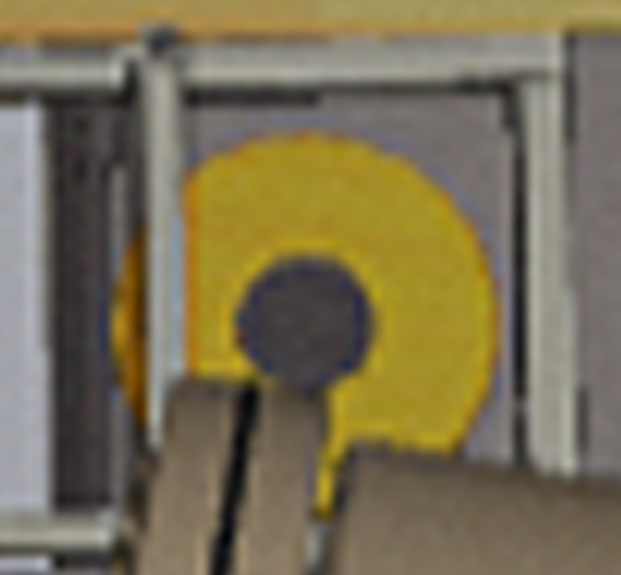

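View pics/s7c.png

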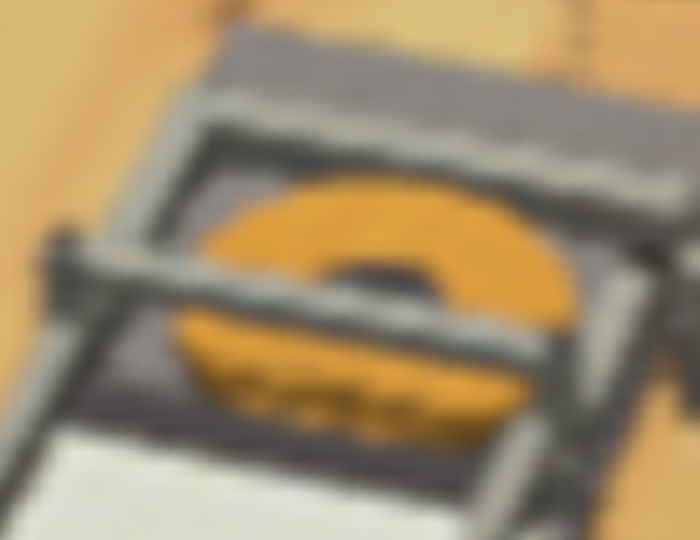

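```bash
python3 - <<'E'
from h import *
s=r.snapshot("top"); print(r.sense()["time"])
P=lambda u,v,z:ray(s,235+(u+.5)/5.3-.5,195+(v+.5)/5.3-.5,z).round(1)
for z in (15,20,25,31): print(z,P(420,292,z),P(587,290,z), P(503,209,z))
print("lip",P(428,292,21),P(595,300,22), P(390,260,18))
s=r.snapshot("wrist")
W=lambda u,v,z:tray(s,420+(u+.5)/3.3-.5,120+(v+.5)/3.3-.5,z).round(1)
for z in (15,20,25,31): print(z,"rear",W(290,107,z),"front",W(245,467,z),"L",W(117,300,z),"R",W(426,275,z))
print(W(290,36,18),W(300,103,21),W(300,118,21),"es",W(260,490,22))
E
```

```text
12.4
15 [553.2  56.8  15. ] [555.6 -18.4  15. ] [591.9  20.   15. ]
20 [552.5  56.7  20. ] [554.9 -18.2  20. ] [591.   20.1  20. ]
25 [551.8  56.7  25. ] [554.1 -17.9  25. ] [590.1  20.2  25. ]
31 [551.   56.6  31. ] [553.3 -17.5  31. ] [589.1  20.3  31. ]
lip [552.4  53.2  21. ] [550.1 -21.7  22. ] [567.1  70.6  18. ]
15 rear [554.   57.3  15. ] front [554.4 -19.7  15. ] L [518.5  14.9  15. ] R [594.8  25.   15. ]
20 rear [551.1  57.3  20. ] front [551.5 -18.1  20. ] L [516.5  15.8  20. ] R [591.1  25.7  20. ]
25 rear [548.3  57.2  25. ] front [548.7 -16.4  25. ] L [514.4  16.7  25. ] R [587.3  26.4  25. ]
31 rear [544.9  57.2  31. ] front [545.3 -14.4  31. ] L [511.9  17.8  31. ] R [582.9  27.2  31. ]
[551.   71.6  18. ] [552.9  58.3  21. ] [553.2  55.3  21. ] es [555.1 -22.5  22. ]
```

```bash
cat > ov.py <<'E'
from h import *
import cv2,sys
def proj(s,P,fish):
    K=s["intrinsics"];E=s["extrinsics"]
    q=(P-E[:3,3])@E[:3,:3]
    if fish:
        rr=np.hypot(q[:,0],q[:,1]);t=np.arctan2(rr,q[:,2])
        x=q[:,0]/rr*t;y=q[:,1]/rr*t
    else: x=q[:,0]/q[:,2];y=q[:,1]/q[:,2]
    return np.c_[K[0,0]*x+K[0,2],K[1,1]*y+K[1,2]]
a=np.linspace(0,2*np.pi,100)
def circ(cx,cy,rear_bottom,R,front_bottom=10,h=10):
    # disc along world y, rear (+y) bottom height
    t=np.arcsin((rear_bottom-front_bottom)/76.)
    zc=(rear_bottom+front_bottom)/2+h*np.cos(t)
    c=np.array([cx,cy-h*np.sin(t),zc])
    ey=np.array([0,np.cos(t),np.sin(t)]);ex=np.array([1,0,0])
    return c+R*(np.cos(a)[:,None]*ex+np.sin(a)[:,None]*ey)
def run(tag,cx,cy):
  for n,(x0,y0,w,h,f) in {"side":(290,225,75,60,8),"top":(310,222,55,50,10),"wrist":(420,120,180,180,3.3)}.items():
    s=r.snapshot(n);p=s["pixels"][y0:y0+h,x0:x0+w,::-1]
    p=cv2.resize(p,None,fx=f,fy=f,interpolation=cv2.INTER_CUBIC)
    for rb,col in ((10,(0,255,0)),(21,(255,0,255))):
      for R in (38,):
        q=(proj(s,circ(cx,cy,rb,R),n=="wrist")-[x0,y0]+.5)*f-.5
        cv2.polylines(p,[np.round(q).astype(int)],True,col,1)
    cv2.imwrite(f"pics/ov_{tag}_{n}.png",p)
  print(r.sense()["time"])
E
python3 -c "
from ov import *
run('a',554,19.5)"; python3 -c "
import cv2
for n in('side','top','wrist'): print(cv2.imread(f'pics/ov_a_{n}.png').shape)"
```

```text
12.6
(480, 600, 3)
(500, 550, 3)
(594, 594, 3)
```

View pics/ov_a_side.png

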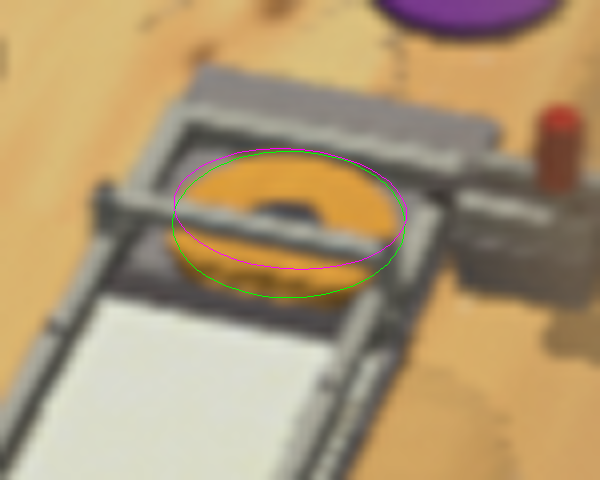

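View pics/ov_a_top.png

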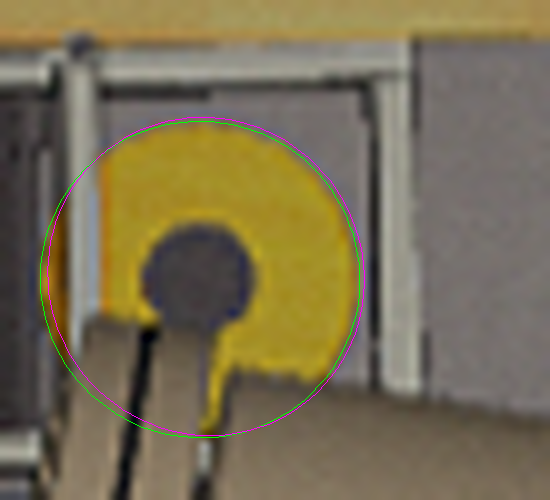

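View pics/ov_a_wrist.png

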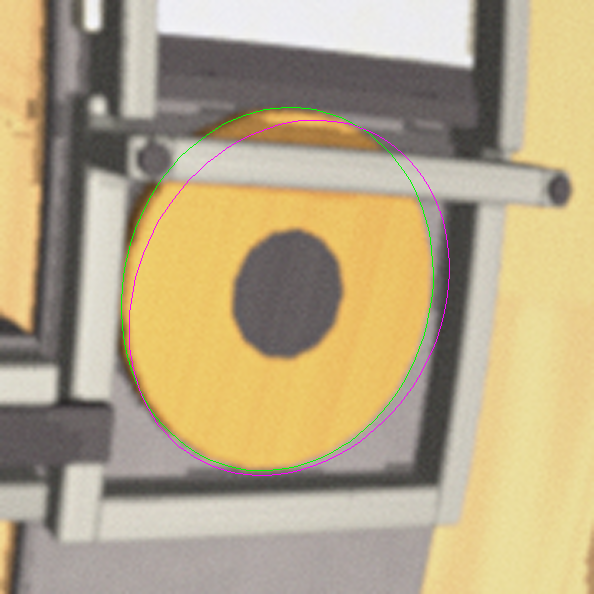

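```bash
python3 -m jog '[[0,0,0.12,0,0,0],[0,0,0.224,0,0,0],[0,0,0.224,0,0,0],[0,0,0.224,0,0,0],[0,0.02,0.224,0,0,0],[0,0.035,0.224,0,0,0],[0,0.05,0.224,0,0,0],[0,0.06,0.224,0,0,0],[0,0.07,0.224,0,0,0]]'; python3 -m jog '[[0,0.01,0,0,0,0],[0,0.02,0,0,0,0],[0,0.03,0,0,0,0],[0,0.04,0,0,0,0]]'; python3 -m jog '[[0,0.01,0,0,0,0],[0,0.02,0,0,0,0],[0,0.03,0,0,0,0],[0,0.04,0,0,0,0]]'
```

```text
time: 13.5
tool_pos: [442.9, -10.1, 45.4]
tcp_rot: [180.0, 0.0, 92.0]
ft_force: [0.4, 0.4, -0.3]
finger_gap: 0.0
time: 13.9
tool_pos: [452.1, -9.8, 44.9]
tcp_rot: [-179.9, -0.0, 92.0]
ft_force: [-2.8, -0.3, 1.9]
finger_gap: 0.0
time: 14.3
tool_pos: [462.4, -9.4, 44.9]
tcp_rot: [-180.0, -0.0, 92.0]
ft_force: [-2.3, -0.1, 1.2]
finger_gap: -0.0
```

```bash
python3 -m jog '[[0,0.01,0,0,0,0],[0,0.02,0,0,0,0],[0,0.03,0,0,0,0],[0,0.04,0,0,0,0]]'; python3 -m jog '[[0,0.004,0,0,0,0],[0,0.008,0,0,0,0]]';python3 -m jog '[[0,0.004,0,0,0,0],[0,0.008,0,0,0,0]]'; python3 - <<'E'
from h import *
import cv2
s=r.snapshot("side"); q=r.sense(); print(q["time"],q["tool_pos"].round(2),q["ft_force"].round(1))
cv2.imwrite("pics/s8.png",cv2.resize(s["pixels"][220:300,280:380,::-1],None,fx=7,fy=7,interpolation=cv2.INTER_CUBIC))
s=r.snapshot("wrist")
cv2.imwrite("pics/w8.png",s["pixels"][:,:,::-1])
E
```

```text
time: 14.7
tool_pos: [472.5, -9.0, 45.0]
tcp_rot: [-180.0, -0.0, 92.0]
ft_force: [-2.4, 0.4, -0.0]
finger_gap: 0.2
time: 14.9
tool_pos: [474.3, -9.0, 45.0]
tcp_rot: [-180.0, -0.0, 92.0]
ft_force: [-1.6, 0.5, 0.2]
finger_gap: 0.1
time: 15.1
tool_pos: [476.3, -8.9, 45.0]
tcp_rot: [-180.0, -0.0, 92.0]
ft_force: [-1.9, 1.0, 0.1]
finger_gap: -0.3
15.15 [476.49  -8.91  45.06] [-2.   0.5 -0.6]
```

View pics/s8.png

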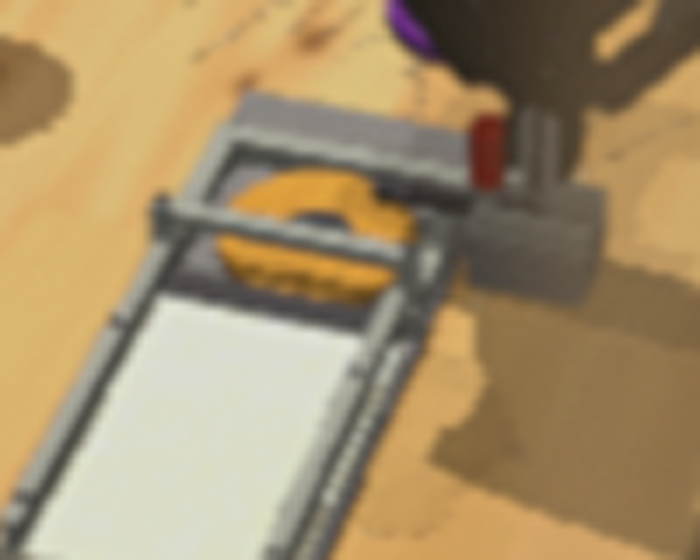

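View pics/w8.png

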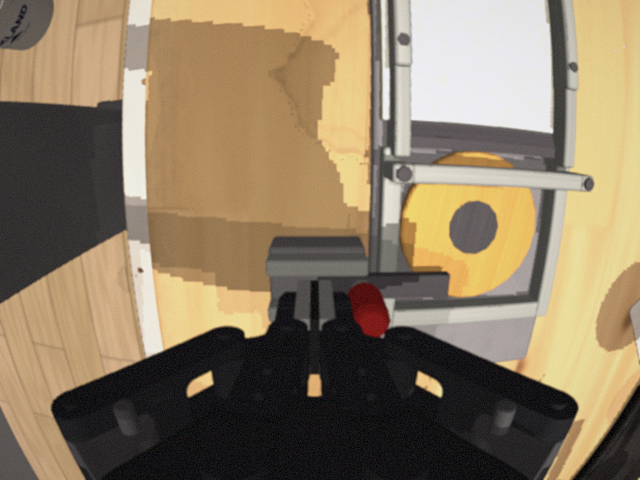

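Bolt is over the disc; still only friction force, so on to the end stop in 1 mm steps.

```bash
for i in 1; do python3 -m jog '[[0,0.004,0,0,0,0],[0,0.004,0,0,0,0]]'; done; python3 -m jog '[[0,0.004,0,0,0,0],[0,0.004,0,0,0,0]]'; python3 -m jog '[[0,0.004,0,0,0,0],[0,0.004,0,0,0,0]]'
```

```text
time: 15.4
tool_pos: [477.4, -8.9, 45.0]
tcp_rot: [180.0, -0.0, 92.0]
ft_force: [-1.4, 0.0, -0.6]
finger_gap: -0.1
time: 15.6
tool_pos: [478.2, -8.9, 45.0]
tcp_rot: [-180.0, -0.0, 92.0]
ft_force: [-2.8, 1.1, 0.2]
finger_gap: -0.1
time: 15.8
tool_pos: [478.4, -8.8, 44.8]
tcp_rot: [-179.9, -0.0, 92.0]
ft_force: [-7.5, 0.5, 4.0]
finger_gap: 0.2
```

```bash
python3 -m jog '[[0,0.002,0,0,0,0],[0,0.002,0,0,0,0]]'; python3 -m jog '[[0,-0.02,0,0,0,0],[0,-0.06,0,0,0,0],[0,-0.1,0,0,0,0],[0,-0.16,0,0,0,0],[0,-0.16,-0.2,0,0,0],[0,-0.16,-0.4,0,0,0],[-0.8,-0.16,-0.6,0,0,0],[-0.8,-0.16,-0.6,0,0,0],[-0.8,-0.16,-0.6,0,0,0],[-0.8,-0.16,-0.6,0,0,0]]';python3 -m jog '[[0,0,0,0,0,0],[0,0,0,0,0,0],[0,0,0,0,0,0]]'; python3 - <<'E'
from ov import *
q=r.sense(); print(q["time"],q["tool_pos"].round(2),q["ft_force"].round(1))
for n in("top","side"):
    cv2.imwrite(f"pics/{n}9.png",r.snapshot(n)["pixels"][:,:,::-1])
run('b',552.5,19.5)
s=r.snapshot("top")
b=cv2.resize(s["pixels"][195:305,235:385,::-1],None,fx=5.3,fy=5.3,interpolation=cv2.INTER_CUBIC)
cv2.imwrite("pics/t9c.png",b)
E
```

```text
time: 16.0
tool_pos: [478.5, -8.8, 44.8]
tcp_rot: [-179.8, -0.0, 92.0]
ft_force: [-9.4, 0.5, 4.1]
finger_gap: -0.3
time: 17.0
tool_pos: [446.0, -205.8, 194.5]
tcp_rot: [179.9, 0.0, 92.0]
ft_force: [0.5, 0.4, -0.4]
finger_gap: -0.1
time: 17.3
tool_pos: [446.0, -203.2, 193.0]
tcp_rot: [-180.0, -0.0, 92.0]
ft_force: [-0.1, 0.9, 0.0]
finger_gap: -0.1
17.3 [ 445.96 -203.23  193.02] [-0.1  0.9  0. ]
17.55
```

View pics/t9c.png

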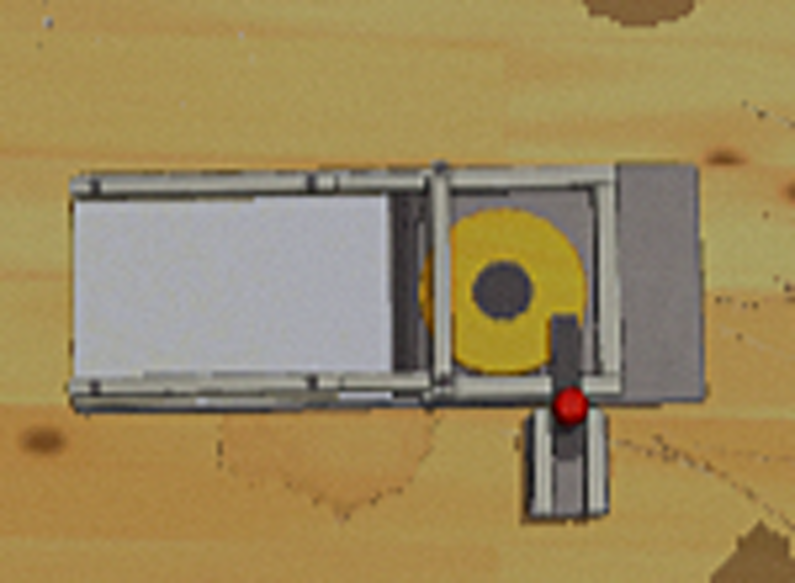

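View pics/ov_b_side.png

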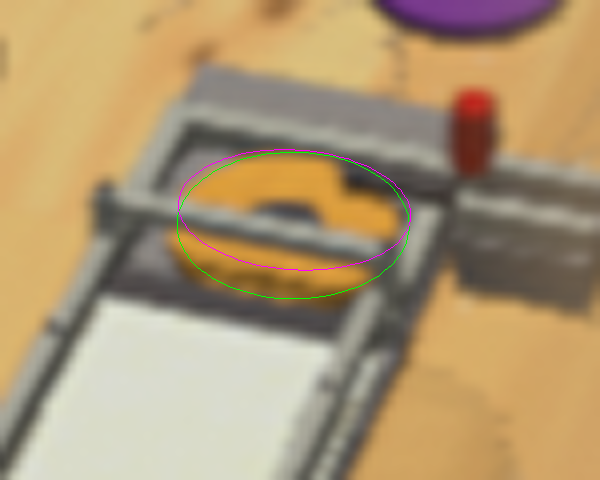

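View pics/top9.png

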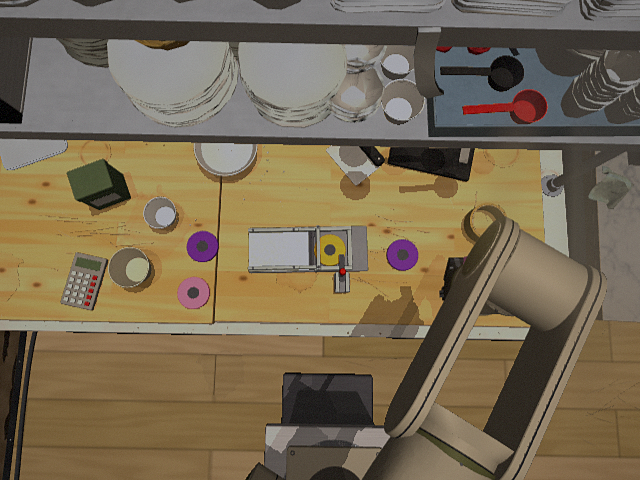

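```bash
python3 - <<'E'
from ov import *
s=r.snapshot("wrist");print(s["extrinsics"].round(3).tolist())
cv2.imwrite("pics/w9.png",s["pixels"][:,:,::-1])
s=r.snapshot("side")
cv2.imwrite("pics/s9c.png",cv2.resize(s["pixels"][230:285,290:360,::-1],None,fx=11,fy=11,interpolation=cv2.INTER_CUBIC))
E
```

```text
[[0.999, 0.036, 0.009, 444.096], [0.037, -0.964, -0.263, -137.13], [-0.001, 0.263, -0.965, 336.129], [0.0, 0.0, 0.0, 1.0]]
```

View pics/w9.png

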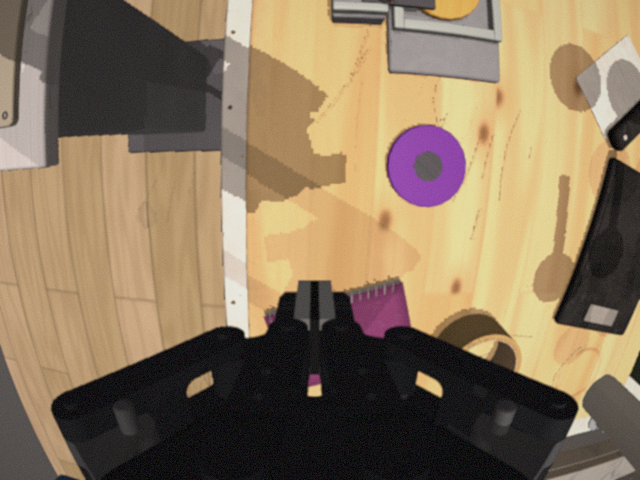

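View pics/s9c.png

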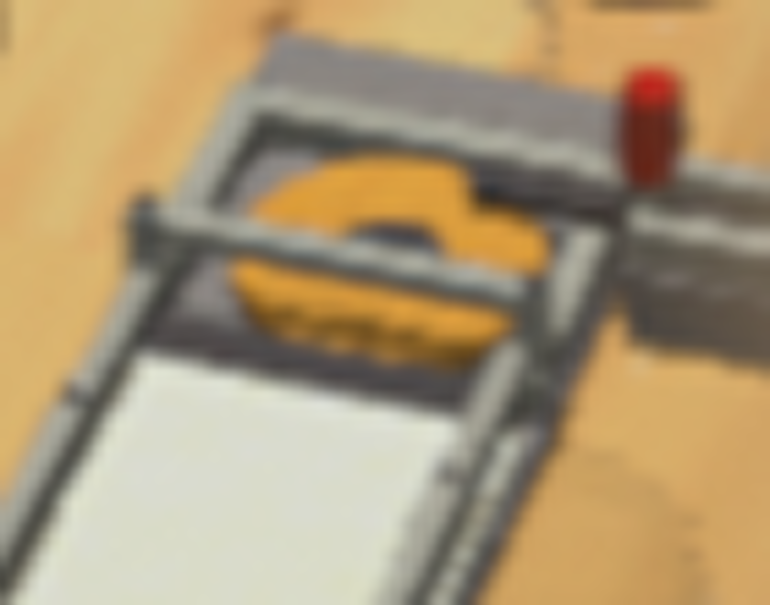

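```bash
python3 -m jog '[[0.99,-0.09,0,0,0,0],[0.99,-0.09,0,0,0,0],[0.99,-0.09,0,0,0,0],[0.99,-0.09,0,0,0,0],[0.99,-0.09,0.4,0,0,0],[0.99,-0.09,0.4,0,0,0],[0.99,-0.09,0.4,0,0,0],[0.99,-0.09,0.4,0,0,0],[0.99,-0.09,0.4,0,0,0],[0.99,-0.09,0.4,0,0,0]]'; python3 - <<'E'
from ov import *
s=r.snapshot("wrist");s=r.snapshot("wrist");print(s["extrinsics"].round(3).tolist())
cv2.imwrite("pics/w10.png",s["pixels"][:,:,::-1])
np.savez("w10.npz",**s)
E
```

```text
time: 18.7
tool_pos: [417.6, 41.6, 96.0]
tcp_rot: [179.8, 0.0, 91.9]
ft_force: [-0.1, -0.3, -0.3]
finger_gap: 0.0
[[0.999, 0.032, 0.012, 414.602], [0.034, -0.964, -0.263, 107.711], [0.003, 0.263, -0.965, 238.577], [0.0, 0.0, 0.0, 1.0]]
```

View pics/w10.png

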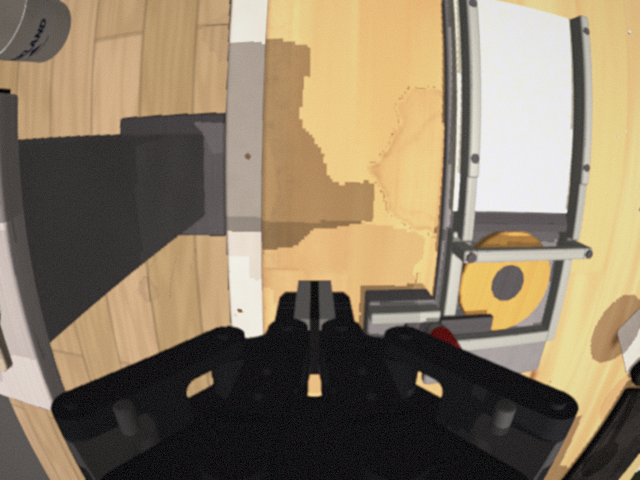

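```bash
python3 - <<'E'
from ov import *
s=dict(np.load("w10.npz"))
x0,y0,w,h,f=430,205,140,140,4.2
for rb,cy,tag in ((10,19.5,"flat"),(21,19.5,"tilt")):
    p=cv2.resize(s["pixels"][y0:y0+h,x0:x0+w,::-1],None,fx=f,fy=f,interpolation=cv2.INTER_CUBIC)
    for hh,col in ((10,(0,255,0)),(0,(255,0,255))):
        q=(proj(s,circ(552.5,cy,rb,38,h=hh),True)-[x0,y0]+.5)*f-.5
        if tag=="tilt" or hh==10: cv2.polylines(p,[np.round(q).astype(int)],True,col,1)
    cv2.imwrite(f"pics/w10_{tag}.png",p)
E
```

```text
(no output)
```

View pics/w10_flat.png

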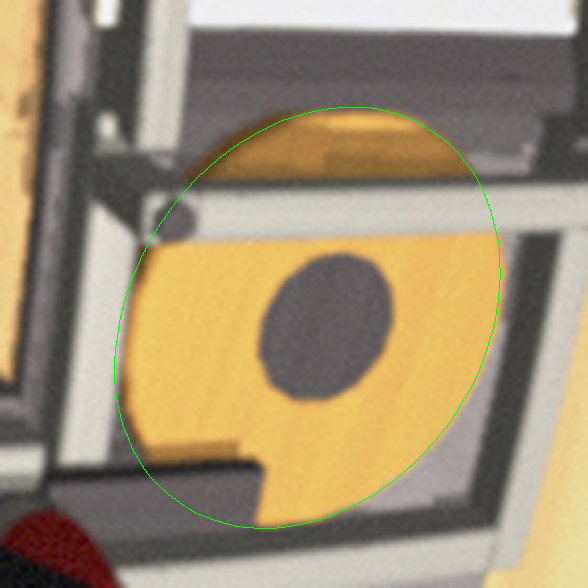

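View pics/w10_tilt.png

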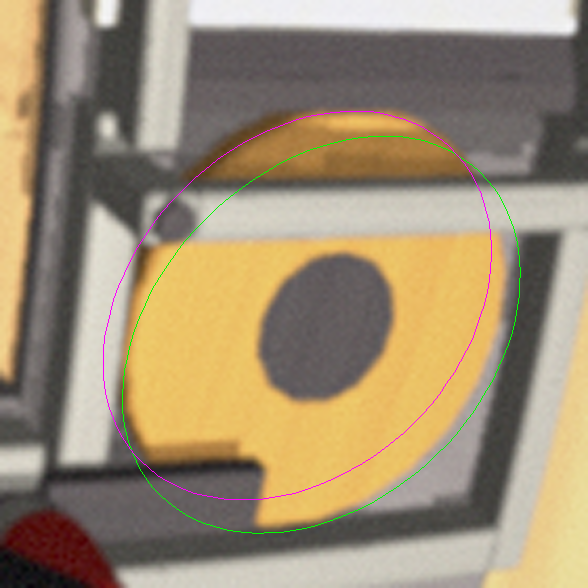

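```bash
python3 - <<'E'
from ov import *
from scipy.optimize import least_squares
s=dict(np.load("w10.npz"));x0,y0,w,h,f=430,205,140,140,4.2
p=s["pixels"][y0:y0+h,x0:x0+w].copy()
hsv=cv2.cvtColor(p,cv2.COLOR_RGB2HSV)
big=cv2.resize(hsv,None,fx=f,fy=f,interpolation=cv2.INTER_LINEAR)
m=((big[...,0]>10)&(big[...,0]<28)&(big[...,1]>95)).astype(np.uint8)
m[:,:115]=0;m[:100]=0;m[535:]=0;m[:,520:]=0
cv2.imwrite("pics/mask.png",m*255)
c=max(cv2.findContours(m,cv2.RETR_EXTERNAL,cv2.CHAIN_APPROX_NONE)[0],key=cv2.contourArea)
pts=[]
cn=[q[:,0,:] for q in cv2.findContours(m,cv2.RETR_EXTERNAL,cv2.CHAIN_APPROX_NONE)[0] if cv2.contourArea(q)>800]
for q in cn:
  print(len(q),q.min(0),q.max(0))
  for x,y in q:
    if (y<172 and 200<x<470) or (x>400 and y>245) or (x>290 and y>400): pts.append((x,y))
pts=np.array(pts,float)[::4]
# drop interior pts by convex hull closeness
hull=cv2.convexHull(pts.astype(np.float32))
pts=np.array([q for q in pts if abs(cv2.pointPolygonTest(hull,tuple(map(float,q)),True))<6])
print(len(pts))
img=(pts+.5)/f-.5+[x0,y0]
def rim(v):
    cx,cy,z,tx,ty=v
    ey=np.array([0,np.cos(tx),np.sin(tx)]);ex=np.array([np.cos(ty),0,np.sin(ty)])
    return np.array([cx,cy,z])+38*(np.cos(a)[:,None]*ex+np.sin(a)[:,None]*ey)
def res(v):
    q=proj(s,rim(v),True).astype(np.float32).reshape(-1,1,2)
    return np.array([cv2.pointPolygonTest(q,(float(u),float(w)),True) for u,w in img])
for zt in (None,):
  for fixed in ("free","flat","tilt"):
    if fixed=="free": g=lambda v:res([v[0],v[1],v[2],v[3],0]);v0=[552.5,19.5,20,0.05]
    if fixed=="flat": g=lambda v:res([v[0],v[1],20,0,0]);v0=[552.5,19.5]
    if fixed=="tilt": g=lambda v:res([v[0],v[1],25.4,np.arcsin(11/76),0]);v0=[552.5,19.5]
    o=least_squares(g,v0,diff_step=1e-3);print(fixed,o.x.round(3),"rms px",np.sqrt(np.mean(o.fun**2)).round(3))
b=cv2.resize(p[...,::-1],None,fx=f,fy=f)
for q in pts: cv2.circle(b,tuple(map(int,q)),2,(255,0,0),-1)
cv2.imwrite("pics/pts.png",b)
E
```

```text
1125 [121 233] [504 528]
587 [185 110] [470 179]
155
free [5.36565e+02 2.55270e+01 4.02130e+01 1.28000e-01] rms px 0.589
flat [552.601  19.803] rms px 0.902
tilt [548.542  21.633] rms px 2.481
```

View pics/pts.png

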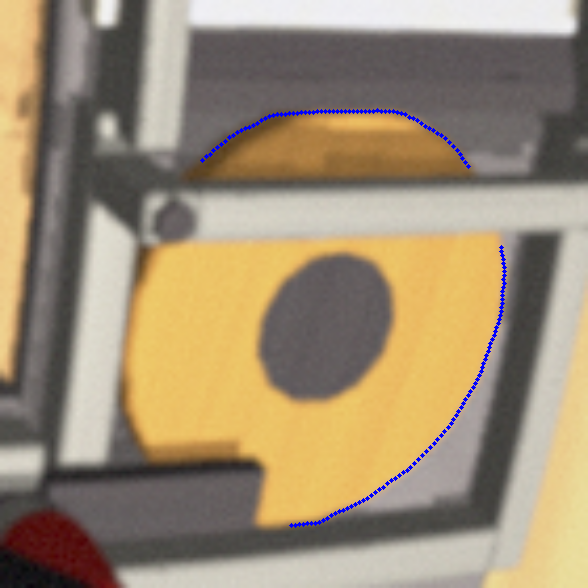

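```bash
python3 - <<'E'
from bench import r
q=r.sense();print(q["time"],q["tool_pos"],q["ft_force"]);print(r.hand_in())
E
```

```text
18.8 [417.23350452  41.65143423  95.5499176 ] [-0.1252343  -0.43778596 -0.23783   ]
the job is handed in; nothing more can be done
None
```

The brass disc is lying flat in the pocket, the bolt is fully in over it, and I handed the job in at 18.8 s.

- **Disc:** I pushed it along the shelf with closed fingers, over the lip and under the bar. Wrist readings on the way, taken at the end of each short move, stayed at about 2 N or less. The frame turned out to sit roughly 15 mm back from its mean place.
- **Flat in the pocket:** In the last wrist picture the disc outline fits a flat disc (0.9 px) clearly better than one still resting on the lip (2.5 px). Its rear rim is also cut straight by the lip edge, as it should be when the disc lies below it. One disagreement: a fit with height and tilt left free gave an impossible height, about 20 mm too high, so I did not use it. From the side camera alone I could not tell flat from tilted, because of shadow and the visible rim.
- **Bolt:** Sliding it in took only about 2–3 N of friction over about 30 mm, until the force rose to 9 N at the end stop. I then let go, and the later pictures show it still in over the disc.
- **Bystanders and robot:** The bowl and small cup look unmoved in the before and after top views. The tape roll is partly hidden by the arm in the last one, but the arm never went near it at its height. At hand-in the gripper was clear of everything and the force reading was about zero.

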